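# Clear down the sorting cups after a teardown

### The arm

A 7-joint arm with a two-finger parallel gripper is mounted at the origin on a cart in front of the work surface, level with it; the furniture and walls round the work are solid. World frame = base frame: x ahead of the robot, y to its left, z up, the work surface at z = 0. Lengths are in m, angles in rad, forces in N, time in s.
With the tool pointing down it reaches from about 0.425 to 0.925 m from the base axis. Payload 6.8 kg.
Tool frame: the origin (TCP) lies at the very end of the fingers, on their centre line; the grasp point (between the pads) lies 19 mm behind it; z points along the fingers, y is the line along which they close (so a half turn about z gives the same grasp; the last joint's range is limited). The gripper opens to 85 mm and grips with 20 to 120 N. Pads are 22 mm wide; open, the fingers measure 114 mm over their backs; the gripper's body (76 mm by 85 mm) begins 54 mm behind the grasp point. The pads swing forward as they close: fully open they stand 13 mm farther back than shut.
Start: joints at [-1.275, 0.477, 0.022, 1.555, -0.011, 1.109, -0.083], TCP at [0.265, 0.621, 0.231] pointing down, gripper open.
Joint ranges: [-2.96, 2.96], [-0.34, 2.1], [-1.41, 1.46], [0.24, 2.44], [-1.37, 4.51], [0.17, 1.92], [-2.96, 2.96]. Speed limits (rad/s): [2.39, 2.39, 3.14, 3.14, 3.14, 3.14, 3.14].

### API

Orientations are given as a unit quaternion [w, x, y, z].
In Python, from station import bot gives the robot as it stands.
- The arm moves only by the tool apply_moves, never from a script. Its argument "deltas" is a list of rows, each a list of 3 entries, a list of its own where there are three numbers: the closure, from 0 (fully open) to 1 (shut), then the shift along the tool's x, y, z in units of 0.2 m (1.0 is 0.2 m), then the turn about the tool's z in units of 2 pi rad (1.0 is 2 pi rad). A call has 1 to 12 rows; each row is the pose to reach, as a shift and turn from the pose commanded when the call began, along the tool's axes at that moment, turning the shorter way round; what a row does not reach only later rows make up. A row lasts 1/10 s, in which the tool goes at most 50 mm and 8.59 degrees, less where a joint would pass 70% of its speed; a pose out of reach is approached as far as the arm can. A call with a number of a shift or a turn outside -1 to 1 is refused whole. A call with a gripper value outside its range is refused whole. The fingers move at their own pace and stop on an object; "squeeze" is the grip in N (left out, the last holds). Time passes only in rows, so rows that repeat a pose let the fingers close. It gives the time, the measured TCP pose, the force, the opening and the grip force at its end, in the units of the state.
- bot.get_obs(): the state, without advancing time (a new reading comes with each control period).
- bot.read_camera(name): name is "side" or "top" or "wrist"; returns a dict with "color" (480x640x3 uint8, red, green, blue), "intrinsics" (3x3 intrinsics, pixels), "pose" (4x4, takes a point from camera to world coordinates); the wrist camera has in their place "hand_eye" (4x4, takes a point from camera to tool coordinates, whose origin is the TCP and whose axes are the flange's). Camera axes: x right, y down, z forward; pixel columns grow to the right and rows downward; lengths in m; the calibration is good to about 2 mm. A picture is of the moment at which its call begins: read the wrist's pose just before it. There is no depth.
- bot.hand_in(): hands the job in; it is judged then, once.
Trained networks look in a picture, given as the dict that the camera call returned (one of the last four; its "shot" number tells which), for a name from the list of things; names that differ only in an ending like _2 or _b are one class to them, and where a whole thing is asked for, a point or a joint stands for the part that bears it (a point fixed in the world has none). Each returns a list of dicts, best first, with "confidence" (0 to 1); they miss things now and then, are a little off and sometimes report something else, mostly with a low value. They report only what shows in the picture. A call takes as long as a camera call. They do not tell look-alikes from the thing itself.
- bot.look_for(picture, target): "point" ([x, y, z] in m, in world coordinates, good to about 4 mm: the middle of the surface that is visible of it).
The state is a dict: "t": time; "q": joint angles; "joint_vel": joint speeds; "joint_torque": joint torques, N m; "eef_pos": TCP position; "tool_rot": TCP orientation; "contact_force": force on the tool from outside, world axes, zero at the start; "torque": the same for the moment, N m; "gripper_width": opening from 0.0 (shut) to 1.0 (fully open); "grasp_force": force on a finger pad.
Only numpy, scipy, OpenCV 4.12 (cv2) and the standard library are available. Lean on these libraries where they do the work, as an engineer would, in place of code of your own. Each camera call takes 0.05 s, during which the arm holds its last target. There are 200 camera calls.

### The job

The teardown is finished: throw the scrap that is left, the capacitors still standing in cups and the sheet-metal brackets and the small circuit board with a white connector lying left of the bins, into the middle one of the three grey bins. Nest all the orange sorting cups, in any order, upright and fully home in the blue cup to make one straight stack standing on the bench, and put the blue lid squarely on top. Leave the bit tray and the screw dish where they are.

Things in the scene. Friction and masses are not known exactly. Their poses are not given: they have to be found in the camera images.
- cup_base_mid (a point): blue sorting cup, the bottom of the stack. Round, 46 high: top 11 a cylinder dia 65 (rim bead 67), then a cone down to a foot dia 40, 18 high. Inside: mouth dia 59; shoulder 22 above the underside on which the next cup's foot rests, so each nested cup stands 22 higher; below it a well dia 33, floor at 3. Point on the axis half-way up (23 above the underside); z up
- cup_1_mid (a point): stacking sorting cup of orange plastic, outside dia 65 (bead dia 67 at the rim), 46 high, wall 2.6; same shape as the blue cup; this point lies on its axis half-way up (23 above its underside); z up along the axis. cap_1, if present, stands in its well
- cup_2_mid (a point): stacking sorting cup of orange plastic, outside dia 65 (bead dia 67 at the rim), 46 high, wall 2.6; same shape as the blue cup; this point lies on its axis half-way up (23 above its underside); z up along the axis. cap_2, if present, stands in its well
- cup_3_mid (a point): stacking sorting cup of orange plastic, outside dia 65 (bead dia 67 at the rim), 46 high, wall 2.6; same shape as the blue cup; this point lies on its axis half-way up (23 above its underside); z up along the axis. It may be absent
- cup_4_mid (a point): stacking sorting cup of orange plastic, outside dia 65 (bead dia 67 at the rim), 46 high, wall 2.6; same shape as the blue cup; this point lies on its axis half-way up (23 above its underside); z up along the axis. It may be absent
- lid_knob (a point): blue round lid: disc dia 67, 4 thick; under it a spigot dia 52, 5 deep, that enters a cup's mouth; on it a knob dia 20, 20 high. Starts left of the bins, lying on its spigot. Point on the axis half-way up the knob: 19 above the spigot's underside, 14 above the underside of the disc, which rests on the cup's rim; z up
- cap_1_mid (a point): salvaged capacitor, a black cylinder dia 25, 60 long with a bare metal top, standing upright in the well of cup_1, so that its top is 63 above that cup's underside and 17 above its rim; about 50 g; may be absent. The point is its centre, 30 from either end; z along its axis
- cap_2_mid (a point): salvaged capacitor, a black cylinder dia 25, 60 long with a bare metal top, standing upright in the well of cup_2, so that its top is 63 above that cup's underside and 17 above its rim; about 50 g; may be absent. The point is its centre, 30 from either end; z along its axis
- bracket_1_mid (a point): scrap sheet-metal bracket 22 x 70 x 12 high lying on the bench left of the bins; may be absent. The point is its centre, 6 above the bench; x along the 22 side, y along the 70 side, z up
- bracket_2_mid (a point): scrap sheet-metal bracket 22 x 70 x 12 high lying on the bench left of the bins; may be absent. The point is its centre, 6 above the bench; x along the 22 side, y along the 70 side, z up
- board_mid (a point): scrap small green circuit board with a connector, 40 x 63 x 14 high, lying on the bench left of the bins; may be absent. The point is its centre, 6.5 above the bench; x along the 40 side, y along the 63 side, z up
- scrap_bin (a point): the middle one of three grey plastic bins in a row away from the robot, fixed, part full of scrap; point: the bin's middle at bench-top height; opening 175 along x, 280 along y; rim 120 above the bench; what is put in comes to rest about 17 above the bench. The whole row reaches 295 nearer to and farther from the robot than this point and 150 to either side: keep the arm clear of it
- bits: bystander: black driver-bit tray 72 x 115 x 24 with bits standing in it, loose; origin at the centre of its underside
- dish: bystander: round metal dish of screws, dia 77, 15 high, loose; origin at the centre of its underside
There are look-alikes about, which are no part of the job. Leave any red look-alike of the part that bears cup_2_mid alone.

How it is judged:
On the way:
1. all the orange cups are nested upright and fully home in the blue cup (angle between each of cup_base_mid, cup_1_mid, cup_2_mid, cup_3_mid, cup_4_mid's own z axis and vertical below 0.08 rad and height (world z) of cup_base_mid between 0.018 and 0.027 m and horizontal distance between each of cup_1_mid, cup_2_mid, cup_3_mid, cup_4_mid and cup_base_mid below 0.012 m and (z of cup_1_mid in the frame of cup_base_mid between 0.019 and 0.025 m or z of cup_1_mid in the frame of cup_base_mid between 0.041 and 0.047 m or z of cup_1_mid in the frame of cup_base_mid between 0.063 and 0.069 m or z of cup_1_mid in the frame of cup_base_mid between 0.085 and 0.091 m) and (z of cup_2_mid in the frame of cup_base_mid between 0.019 and 0.025 m or z of cup_2_mid in the frame of cup_base_mid between 0.041 and 0.047 m or z of cup_2_mid in the frame of cup_base_mid between 0.063 and 0.069 m or z of cup_2_mid in the frame of cup_base_mid between 0.085 and 0.091 m) and (z of cup_3_mid in the frame of cup_base_mid between 0.019 and 0.025 m or z of cup_3_mid in the frame of cup_base_mid between 0.041 and 0.047 m or z of cup_3_mid in the frame of cup_base_mid between 0.063 and 0.069 m or z of cup_3_mid in the frame of cup_base_mid between 0.085 and 0.091 m) and (z of cup_4_mid in the frame of cup_base_mid between 0.019 and 0.025 m or z of cup_4_mid in the frame of cup_base_mid between 0.041 and 0.047 m or z of cup_4_mid in the frame of cup_base_mid between 0.063 and 0.069 m or z of cup_4_mid in the frame of cup_base_mid between 0.085 and 0.091 m)), for 0.2 s.
At the end, for the whole second after the job is handed in: Blue cup upright on the bench; every orange cup upright within 0.08 rad, within 12 mm of its axis and home within 3 mm of a 22 mm step; lid level on the top cup to the same tolerances; all capacitors, brackets and boards in the middle bin, centres below 110 mm (all of step 1 and x of cap_1_mid in the frame of scrap_bin between -0.088 and 0.088 m and y of cap_1_mid in the frame of scrap_bin between -0.14 and 0.14 m and height (world z) of each of cap_1_mid, cap_2_mid, bracket_1_mid, bracket_2_mid, board_mid below 0.11 m and x of cap_2_mid in the frame of scrap_bin between -0.088 and 0.088 m and y of cap_2_mid in the frame of scrap_bin between -0.14 and 0.14 m and x of bracket_1_mid in the frame of scrap_bin between -0.088 and 0.088 m and y of bracket_1_mid in the frame of scrap_bin between -0.14 and 0.14 m and x of bracket_2_mid in the frame of scrap_bin between -0.088 and 0.088 m and y of bracket_2_mid in the frame of scrap_bin between -0.14 and 0.14 m and x of board_mid in the frame of scrap_bin between -0.088 and 0.088 m and y of board_mid in the frame of scrap_bin between -0.14 and 0.14 m and horizontal distance between lid_knob and cup_base_mid below 0.012 m and angle between lid_knob's own z axis and vertical below 0.08 rad and (z of lid_knob in the frame of cup_base_mid between 0.056 and 0.062 m or z of lid_knob in the frame of cup_base_mid between 0.078 and 0.084 m or z of lid_knob in the frame of cup_base_mid between 0.1 and 0.106 m or z of lid_knob in the frame of cup_base_mid between 0.122 and 0.128 m)); the robot touches nothing.
It fails at once if the bit tray or the screw dish is moved by more than 30 mm (distance of any of bits, dish from where it was at the start of the episode above 0.03 m).
Of cup_3, cup_4 only 1 to 2 are there at a start; the rules pass over those that are not, and their reading is None.
Of cap_1, cap_2 only 1 to 2 are there at a start; the rules pass over those that are not, and their reading is None.
Of bracket_1, bracket_2, board only 2 to 3 are there at a start; the rules pass over those that are not, and their reading is None.
At some moment in a run one of bracket_1, bracket_2, board may be knocked a few centimetres aside while the robot is not near it.
It also fails if it takes over 210 s, if anything falls off the work surface, if the arm or the gripper's body presses on something with over 40 N, if the wrist force passes 120 N, or if a joint passes its speed limit or range.

## Working session

There is one attempt and no reset: what is moved stays moved. The work goes in short steps, Python scripts to look and compute and a tool call to move; the robot and the scene stay as the last step left them, time stands still between calls to the robot, and variables do not carry over. Pictures are saved under pics/ and viewed, at most 14 in all, crops included, and the job is handed in when it is done.

Besides the shell and the picture viewer there is one more tool, called after "Request:" as a command line: name --argument value ..., lists and objects as JSON in quotes. apply_moves: Moves the arm, as the interface text tells. Its arguments: {"type":"object","properties":{"deltas":{"type":"array","items":{"type":"array"}},"squeeze":{"type":"number"}},"required":["deltas"]}

```bash
mkdir -p pics; ls; python3 - <<'E'
from station import bot
import cv2
o=bot.get_obs(); print({k:(v if not hasattr(v,'tolist') else v.tolist()) for k,v in o.items()})
for n in ['top','side']:
    p=bot.read_camera(n); cv2.imwrite(f'pics/{n}0.png',p['color'][:,:,::-1]); print(n,p['pose'],p['intrinsics'])
    for t in ['cup_base_mid','cup_1_mid','lid_knob','cap_1_mid','bracket_1_mid','board_mid','bits','dish','scrap_bin']:
        try: print(t,[(round(d['confidence'],2),[round(float(x),3) for x in d['point']]) for d in bot.look_for(p,t)])
        except Exception as e: print(t,e)
p=bot.read_camera('wrist'); print(p['hand_eye'],p['intrinsics'])
E
```

```text
pics
{'t': 0.0, 'q': [-1.2750968455135907, 0.4777813199069589, 0.02233509223050629, 1.5564281375119844, -0.011510938172872315, 1.1092585669108102, -0.08310179178529861], 'joint_vel': [0.0007069891847393731, -0.00011563193830212533, 0.0008142010944664274, -0.001228690866016746, 0.00048535635591551233, -0.0004994466653578457, -0.0006228271853976092], 'joint_torque': [-0.0002950111502286745, -59.64575171470642, 1.6082098335027695, -28.118484020233154, 0.012536607391666621, 0.009505993220955133, -1.988609596992319e-05], 'eef_pos': [0.2650011388369592, 0.6201896585767573, 0.23034803471796786], 'tool_rot': [-0.00011757385337673868, 0.20052131604717932, 0.9796889498457038, -0.0008657582332216887], 'contact_force': [0.3751012267884769, 0.035661847502984345, 0.2338359351727697], 'torque': [0.007688092236387607, -0.028419502838704466, 0.019260185435859094], 'grasp_force': 0.0, 'gripper_width': 0.9996312209642304}
top [[ 0.03425373 -0.97907663  0.20058823  0.24638853]
 [-0.99940802 -0.03420088  0.00372991 -0.12091354]
 [ 0.00320843 -0.20059725 -0.97966854  1.23923486]
 [ 0.          0.         
[... 1181 characters left out ...]
.6, [0.479, 0.282, 0.002])]
board_mid [(0.91, [0.401, 0.288, -0.0])]
bits [(0.59, [0.731, -0.346, 0.021])]
dish [(0.41, [0.4, -0.341, 0.009])]
scrap_bin it knows: bits, board_mid, bracket_1_mid, bracket_2_mid, cap_1_mid, cap_2_mid, cup_1_mid, cup_2_mid, cup_3_mid, cup_4_mid, cup_base_mid, dish, lid_knob
[[-6.86999722e-04 -9.61206814e-01 -2.75827823e-01  7.05469216e-02]
 [ 9.99999515e-01 -8.55014839e-04  4.88879981e-04 -1.79913644e-04]
 [-7.05751650e-04 -2.75827353e-01  9.61206936e-01 -1.43847098e-01]
 [ 0.00000000e+00  0.00000000e+00  0.00000000e+00  1.00000000e+00]] [[405.05533435   0.         322.10358312]
 [  0.         405.05533435 239.06020183]
 [  0.           0.           1.        ]]
```

View pics/top0.png

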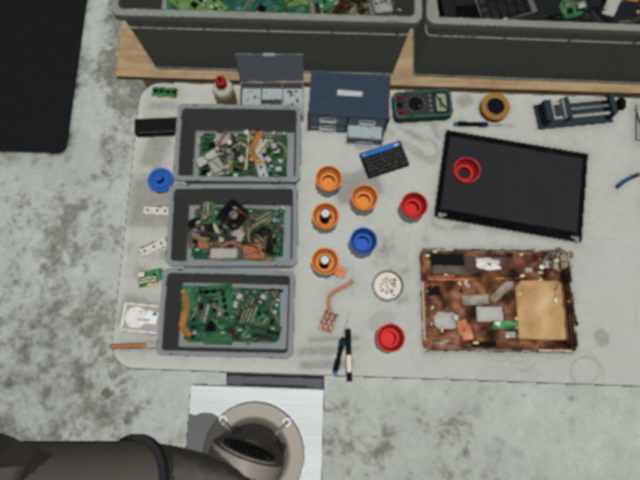

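View pics/side0.png

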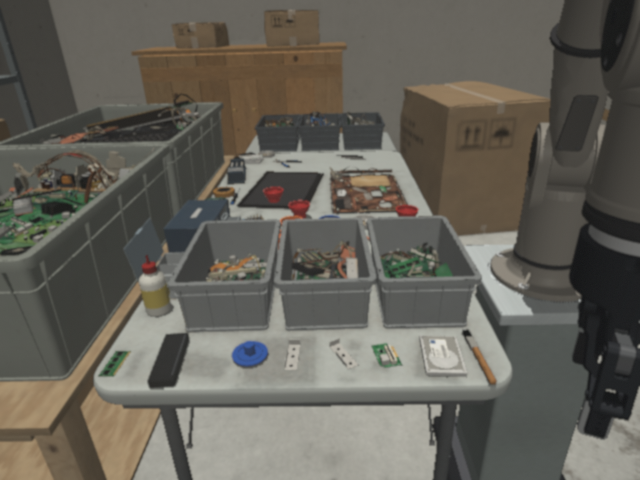

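The top view shows these things:

| Thing | Pixel(s) | Decision |
|---|---|---|
| Orange cups | (328,180), (364,198) | Stack |
| Orange cups with capacitors | (325,217), (324,262) | Empty, then stack |
| Blue cup | (363,241) | Bottom of the stack |
| Lid | (160,180) | Goes on top |
| Brackets | (155,210), (152,246) | Scrap |
| Board with white connector | (150,277) | Scrap |
| Screw dish | (387,285) | Leave |
| Bit tray, probably | (385,158) | Leave |
| Red cups (look-alikes) | (413,206), (390,337), (467,169) | Leave |
| RAM stick, look-alike of the board | (164,92) | Leave |
| Hard disk, look-alike of the board | (140,317) | Leave |
| Board in the box, look-alike of the board | (500,323) | Leave |

I'll check the choice in one close crop.

```bash
cat > h.py <<'E'
from station import bot
import cv2, numpy as np
from scipy.spatial.transform import Rotation as R
def T_wrist(p,o):
    q=o['tool_rot']; T=np.eye(4); T[:3,:3]=R.from_quat([q[1],q[2],q[3],q[0]]).as_matrix(); T[:3,3]=o['eef_pos']
    return T@np.array(p['hand_eye'])
def shot(n):
    o=bot.get_obs(); p=bot.read_camera(n)
    return p,(T_wrist(p,o) if n=='wrist' else np.array(p['pose']))
def ray(p,T,u,v,z):
    d=T[:3,:3]@np.linalg.solve(np.array(p['intrinsics']),[u,v,1.]); c=T[:3,3]
    return c+d*(z-c[2])/d[2]
def proj(p,T,X):
    x=np.array(p['intrinsics'])@(T[:3,:3].T@(np.array(X)-T[:3,3])); return x[:2]/x[2]
def blobs(p,kind,amin):
    h=cv2.cvtColor(p['color'],cv2.COLOR_RGB2HSV)
    lo,hi={'orange':((8,140,120),(18,255,255)),'blue':((105,150,80),(120,255,255))}[kind]
    m=cv2.inRange(h,lo,hi); c,_=cv2.findContours(m,cv2.RETR_EXTERNAL,cv2.CHAIN_APPROX_NONE)
    return [x for x in c if cv2.contourArea(cv2.convexHull(x))>amin]
def rims(p,T,kind,z=.046,amin=250):
    out=[]
    for c in blobs(p,kind,amin):
        c=cv2.convexHull(c)[:,0]
        P=np.array([ray(p,T,u,v,z)[:2] for u,v in c],np.float32)
        (x,y),r=cv2.minEnclosingCircle(P); out.append((round(float(x),4),round(float(y),4),round(float(r),4)))
    return out
def pose():
    o=bot.get_obs(); q=o['tool_rot']; M=R.from_quat([q[1],q[2],q[3],q[0]]).as_matrix(); return np.array(o['eef_pos']),M
def to(x,y,z,yaw_deg=None):
    "delta in tool axes/units to reach world xyz; yaw_deg = world heading wanted for tool y (mod 180)"
    e,M=pose(); d=M.T@(np.array([x,y,z])-e)/.2; t=0
    if yaw_deg is not None:
        a=np.degrees(np.arctan2(M[1,1],M[0,1])); w=(yaw_deg-a+90)%180-90; t=-w/360
    return [round(float(v),3) for v in d],round(t,4)
E
python3 - <<'E'
from h import *
p,T=shot('top')
for k in('orange','blue'): print(k,rims(p,T,k,amin=150))
for n,(u,v,z) in dict(binA=(172,188,.12),binB=(297,184,.12),binC=(168,265,.12),binD=(296,265,.12),br1=(155,210,.006),br2=(152,246,.006),board=(150,277,.007),dish=(387,285,.01),bits=(385,158,.02),red=(413,206,.046)).items(): print(n,ray(p,T,u,v,z).round(3))
c=p['color'][60:360,120:440]; cv2.imwrite('pics/c1.png',cv2.resize(c[:,:,::-1],(800,600)*1 if 0 else (640,600),interpolation=3))
E
```

```text
orange [(0.3133, 0.1697, 0.0521), (0.444, -0.1624, 0.0423), (0.5635, -0.1517, 0.0322), (0.6142, -0.2454, 0.0328), (0.6598, -0.1565, 0.0324), (0.871, -0.5807, 0.0372)]
blue [(0.5043, -0.2449, 0.0307), (0.6411, 0.2617, 0.0302)]
binA [0.598 0.208 0.12 ]
binB [ 0.618 -0.082  0.12 ]
binC [0.417 0.201 0.12 ]
binD [ 0.427 -0.087  0.12 ]
br1 [0.574 0.28  0.006]
br2 [0.481 0.278 0.006]
board [0.402 0.275 0.007]
dish [ 0.402 -0.309  0.01 ]
bits [ 0.729 -0.301  0.02 ]
red [ 0.596 -0.367  0.046]
```

View pics/c1.png

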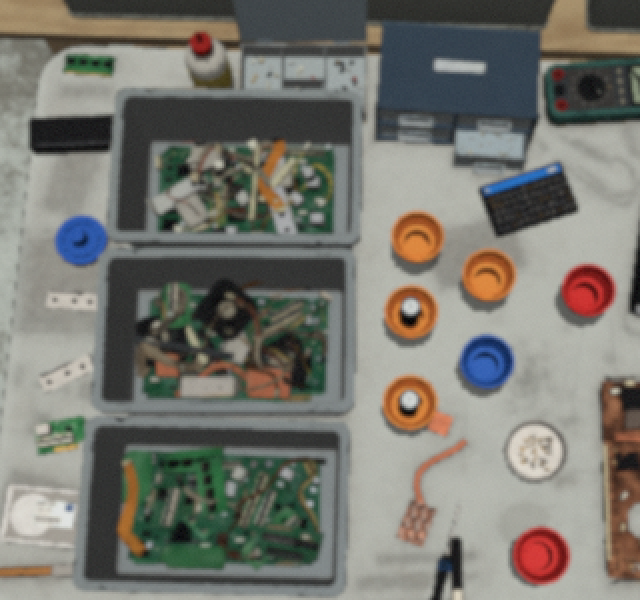

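The crop confirms the choice: four orange cups (two with capacitors), the blue cup, the lid, two brackets with holes, and the green board with a white connector at crop (60,435). The red cups are look-alikes.

```bash
python3 - <<'E'
from h import *
print(to(.50,.28,.25,0))
E
```

```text
([-1.749, -1.105, -0.094], np.float64(0.1857))
```

Request:
apply_moves --deltas '[[0,[-0.9,-0.55,-0.05],0],[0,[-0.9,-0.55,-0.05],0],[0,[-0.9,-0.55,-0.05],0],[0,[-0.9,-0.55,-0.05],0],[0,[-0.9,-0.55,-0.05],0]]'

```text
t: 1.5
eef_pos: [0.3927, 0.4427, 0.242]
tool_rot: [0.002, 0.205, 0.979, -0.001]
contact_force: [0.9, -0.1, -0.5]
gripper_width: 1.001
grasp_force: 0.0
```

Request:
apply_moves --deltas '[[0,[-0.85,-0.555,-0.045],0.186],[0,[-0.85,-0.555,-0.045],0.186],[0,[-0.85,-0.555,-0.045],0.186],[0,[-0.85,-0.555,-0.045],0.186],[0,[-0.85,-0.555,-0.045],0.186],[0,[-0.85,-0.555,-0.045],0.186],[0,[-0.85,-0.555,-0.045],0.186],[0,[-0.85,-0.555,-0.045],0.186],[0,[-0.85,-0.555,-0.045],0.186],[0,[-0.85,-0.555,-0.045],0.186],[0,[-0.85,-0.555,-0.045],0.186]]'

```text
t: 2.6
eef_pos: [0.5002, 0.2802, 0.2503]
tool_rot: [-0.0, 0.707, 0.707, 0.0]
contact_force: [0.3, -0.7, 0.4]
gripper_width: 1.002
grasp_force: 0.0
```

```bash
python3 - <<'E'
from h import *
o=bot.get_obs(); print(o['eef_pos'],o['tool_rot'],o['q'],o['t'])
p,T=shot('wrist'); cv2.imwrite('pics/w1.png',p['color'][:,:,::-1])
np.savez('w1.npz',T=T,K=p['intrinsics'])
for t in ['lid_knob','bracket_1_mid','board_mid']: print(t,[(round(d['confidence'],2),np.round(d['point'],3)) for d in bot.look_for(p,t)])
print(rims(p,T,'blue',.009))
E
```

```text
[0.50017449 0.28017037 0.25032816] [-2.01342916e-05  7.06771092e-01  7.07442309e-01  5.59132202e-05] [-0.91166938  0.29986095  0.36383482  1.80258335 -0.12081375  1.06074821
 -0.50261603] 2.6
lid_knob [(0.72, array([0.648, 0.278, 0.011]))]
bracket_1_mid []
board_mid [(0.72, array([0.407, 0.28 , 0.003]))]
[(0.6543, 0.2764, 0.0333)]
```

View pics/w1.png

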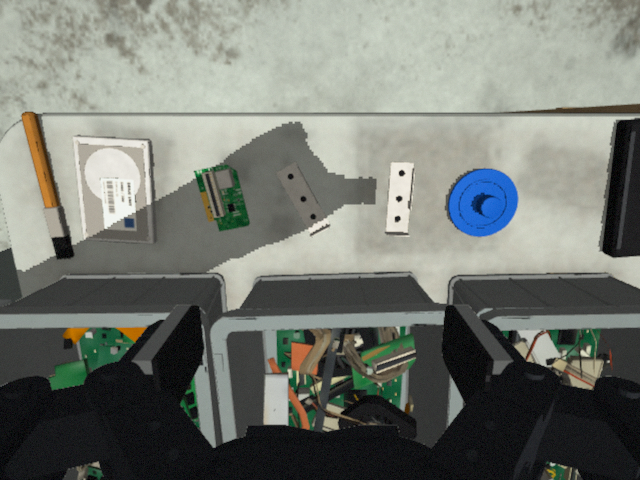

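The wrist view shows bracket 1 at (400,198), bracket 2 tilted at (303,198), the board at (222,197), and the lid at (484,202). The hard disk at (115,190) is not ours.

```bash
python3 - <<'E'
from h import *
d=np.load('w1.npz'); p=dict(intrinsics=d['K']); T=d['T']
for n,c in dict(br1=[(391,162),(413,162),(409,235),(387,235)],br2=[(277,168),(296,162),(328,225),(308,235)],board=[(195,172),(234,163),(249,222),(210,230)]).items():
    for z in (.003,.012):
        P=np.array([ray(p,T,u,v,z)[:2] for u,v in c]); s=(P[1]+P[0]-P[2]-P[3])/2
        print(n,z,P.mean(0).round(4),'long',np.linalg.norm(s).round(3),'ang',np.degrees(np.arctan2(s[1],s[0])).round(1),'wid',np.linalg.norm((P[1]+P[2]-P[0]-P[3])/2).round(3))
print(proj(p,T,[.52,.06,.12]))
for u,v in [(222,318),(447,310)]: print(ray(p,T,u,v,.12))
E
```

```text
br1 0.003 [0.5758 0.2786] long 0.072 ang 89.9 wid 0.022
br1 0.012 [0.574  0.2802] long 0.07 ang 89.9 wid 0.021
br2 0.003 [0.4806 0.2797] long 0.071 ang 115.0 wid 0.021
br2 0.012 [0.4811 0.2814] long 0.069 ang 115.0 wid 0.02
board 0.003 [0.4021 0.2806] long 0.059 ang 100.5 wid 0.04
board 0.012 [0.4044 0.2822] long 0.057 ang 100.5 wid 0.039
[346.06422902 479.20654457]
[0.42502468 0.21053849 0.12      ]
[0.59223107 0.21706196 0.12      ]
```

Request:
apply_moves --deltas '[[0.55,[0,0.375,0.95],0],[0.55,[0,0.375,0.95],0],[0.55,[0,0.375,0.95],0],[0.55,[0,0.375,0.95],0],[0.55,[0,0.375,0.95],0],[0.55,[0,0.375,0.95],0],[0.55,[0,0.375,1.0],0],[0.55,[0,0.375,1.0],0]]' --squeeze 40

```text
t: 3.6
eef_pos: [0.5752, 0.2807, 0.0518]
tool_rot: [-0.0, 0.707, 0.707, 0.001]
contact_force: [0.1, 0.2, 0.2]
gripper_width: 0.448
grasp_force: 0.0
```

Request:
apply_moves --deltas '[[0.55,[0,0,0.15],0],[0.55,[0,0,0.23],0],[0.55,[0,0,0.23],0],[0.55,[0,0,0.23],0],[1,[0,0,0.23],0],[1,[0,0,0.23],0],[1,[0,0,0.23],0],[1,[0,0,0.23],0],[1,[0,0,0.23],0],[1,[0,0,0.23],0]]'

```text
t: 4.6
eef_pos: [0.5762, 0.2803, 0.0058]
tool_rot: [0.0, 0.708, 0.706, 0.001]
contact_force: [-1.7, -0.7, 7.0]
gripper_width: 0.233
grasp_force: 39.7
```

Request:
apply_moves --deltas '[[1,[0,0,-0.5],0],[1,[0,0,-1],0],[1,[0,0,-1],0],[1,[0,0,-1],0],[1,[0,0,-1],0],[1,[-1,-0.28,-1],0],[1,[-1,-0.28,-1],0],[1,[-1,-0.28,-1],0],[1,[-1,-0.28,-1],0],[1,[-1,-0.28,-1],0],[1,[-1,-0.28,-1],0]]'

```text
t: 5.7
eef_pos: [0.5184, 0.0779, 0.2045]
tool_rot: [-0.0, 0.709, 0.705, 0.0]
contact_force: [0.4, 0.7, -0.5]
gripper_width: 0.237
grasp_force: 39.3
```

Request:
apply_moves --deltas '[[1,[0,0,0.5],0],[1,[0,0,0.5],0],[1,[0,0,0.5],0],[0.5,[0,0,0.5],0],[0.5,[0,0,0.5],0],[0.5,[0,0,0.5],0],[0.5,[0,0,0],0],[0.5,[0,0,0],0],[0.5,[1,-0.2,0],0],[0.5,[1,-0.2,0],0],[0.5,[1,-0.2,0],0],[0.5,[1,-0.2,0],0]]'

```text
t: 6.9
eef_pos: [0.4801, 0.2784, 0.2068]
tool_rot: [0.0, 0.708, 0.706, 0.002]
contact_force: [1.4, 0.2, 0.8]
gripper_width: 0.498
grasp_force: 0.0
```

```bash
python3 - <<'E'
from h import *
e,_=pose(); print(e)
p,T=shot('wrist'); cv2.imwrite('pics/w2.png',p['color'][:,:,::-1])
np.savez('w2.npz',T=T,K=p['intrinsics'])
for t in ['bracket_1_mid','board_mid']: print(t,[(round(d['confidence'],2),np.round(d['point'],3)) for d in bot.look_for(p,t)])
E
```

```text
[0.48014229 0.27841818 0.20682922]
bracket_1_mid [(0.74, array([0.481, 0.282, 0.001]))]
board_mid [(0.72, array([0.408, 0.282, 0.002]))]
```

View pics/w2.png

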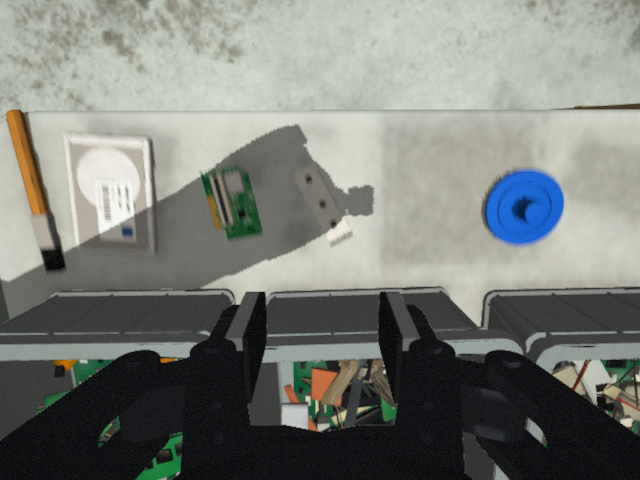

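Bracket 1 is gone from the bench and bracket 2 (now at (322,207)) hasn't moved, so I'll grasp it.

Request:
apply_moves --deltas '[[0.5,[0,0,0.3],-0.069],[0.5,[0,0,0.5],-0.069],[0.5,[0,0,0.7],-0.069],[0.5,[0,0,0.9],-0.069],[0.5,[0,0,0.99],-0.069],[0.5,[0,0,0.99],-0.069],[0.5,[0,0,0.99],-0.069],[1,[0,0,0.99],-0.069],[1,[0,0,0.99],-0.069],[1,[0,0,0.99],-0.069],[1,[0,0,0.99],-0.069],[1,[0,0,0.99],-0.069]]'

```text
t: 8.25
eef_pos: [0.4815, 0.2767, 0.0085]
tool_rot: [0.001, 0.539, 0.842, 0.002]
contact_force: [-1.5, -0.7, 6.1]
gripper_width: 0.233
grasp_force: 38.6
```

Request:
apply_moves --deltas '[[1,[0,0,-0.5],0],[1,[0,0,-1],0],[1,[0,0,-1],0],[1,[0,0,-1],0],[1,[0,0,-1],0],[1,[0,0,-1],0.069],[1,[0,0,-1],0.069],[1,[0,0,-1],0.069],[1,[0,0,-1],0.069]]'

```text
t: 9.15
eef_pos: [0.4799, 0.2762, 0.2069]
tool_rot: [0.0, 0.708, 0.706, 0.001]
contact_force: [0.2, -0.1, -0.4]
gripper_width: 0.229
grasp_force: 39.3
```

Request:
apply_moves --deltas '[[1,[-1,0.175,0],0],[1,[-1,0.175,0],0],[1,[-1,0.175,0],0],[1,[-1,0.175,0],0],[1,[-1,0.175,0],0],[1,[-1,0.175,0.5],0],[1,[-1,0.175,0.5],0],[1,[-1,0.175,0.5],0],[0.3,[-1,0.175,0.5],0],[0.3,[-1,0.175,0.5],0],[0.3,[-1,0.175,0.5],0],[0.3,[-1,0.175,0],0]]'

```text
t: 10.35
eef_pos: [0.5116, 0.076, 0.1539]
tool_rot: [-0.002, 0.707, 0.707, -0.004]
contact_force: [0.5, 1.0, 0.3]
gripper_width: 0.701
grasp_force: 0.0
```

Request:
apply_moves --deltas '[[0.25,[0,0,0],0],[0.25,[0,0,0],0],[0.25,[1,-0.56,0],0],[0.25,[1,-0.56,0],0],[0.25,[1,-0.56,0],0],[0.25,[1,-0.56,0],0],[0.25,[1,-0.56,0],0],[0.25,[1,-0.56,0],0],[0.25,[1,-0.56,0],0]]'

```text
t: 11.25
eef_pos: [0.4026, 0.2764, 0.1562]
tool_rot: [0.0, 0.707, 0.707, -0.0]
contact_force: [1.1, -1.5, 0.8]
gripper_width: 0.75
grasp_force: 0.0
```

```bash
python3 - <<'E'
from h import *
e,_=pose(); print(e)
p,T=shot('wrist'); cv2.imwrite('pics/w3.png',p['color'][:,:,::-1])
for t in ['bracket_1_mid','board_mid']: print(t,[(round(d['confidence'],2),np.round(d['point'],3)) for d in bot.look_for(p,t)])
# green board fit
h=cv2.cvtColor(p['color'],cv2.COLOR_RGB2HSV); m=cv2.inRange(h,(45,80,30),(85,255,255)); m[270:]=0
m=cv2.morphologyEx(m,cv2.MORPH_CLOSE,np.ones((9,9))); c=max(cv2.findContours(m,0,2)[0],key=cv2.contourArea)[:,0]
P=np.array([ray(p,T,u,v,.003)[:2] for u,v in c],np.float32); print(cv2.minAreaRect(P))
E
```

```text
[0.40259439 0.27637597 0.15620589]
bracket_1_mid []
board_mid [(0.62, array([0.406, 0.281, 0.002]))]
((0.4018312990665436, 0.2796788215637207), (0.03935616463422775, 0.06246766820549965), 11.441961288452148)
```

Request:
apply_moves --deltas '[[0.25,[0.02,0,0.2],-0.031],[0.25,[0.02,0,0.4],-0.031],[0.25,[0.02,0,0.6],-0.031],[0.25,[0.02,0,0.74],-0.031],[0.25,[0.02,0,0.74],-0.031],[0.25,[0.02,0,0.74],-0.031],[1,[0.02,0,0.74],-0.031],[1,[0.02,0,0.74],-0.031],[1,[0.02,0,0.74],-0.031],[1,[0.02,0,0.74],-0.031],[1,[0.02,0,0.74],-0.031]]'

```text
t: 12.5
eef_pos: [0.4042, 0.2809, 0.0103]
tool_rot: [0.0, 0.636, 0.772, 0.002]
contact_force: [-1.0, -1.3, 7.3]
gripper_width: 0.435
grasp_force: 39.1
```

Request:
apply_moves --deltas '[[1,[0,0,-0.5],0],[1,[0,0,-1],0],[1,[0,0,-1],0],[1,[0,0,-1],0],[1,[0,0,-1],0],[1,[0,0,-1],0.031],[1,[0,0,-1],0.031],[1,[0,0,-1],0.031]]'

```text
t: 13.3
eef_pos: [0.4028, 0.2802, 0.209]
tool_rot: [-0.0, 0.708, 0.706, 0.001]
contact_force: [0.9, -0.4, -0.2]
gripper_width: 0.433
grasp_force: 40.0
```

Request:
apply_moves --deltas '[[1,[-1,0.575,0],0],[1,[-1,0.575,0],0],[1,[-1,0.575,0],0],[1,[-1,0.575,0],0],[1,[-1,0.575,0],0],[1,[-1,0.575,0.5],0],[1,[-1,0.575,0.5],0],[1,[-1,0.575,0.5],0],[0.2,[-1,0.575,0.5],0],[0.2,[-1,0.575,0.5],0],[0.2,[-1,0.575,0.5],0],[0.2,[-1,0.575,0.4],0]]'

```text
t: 14.5
eef_pos: [0.5171, 0.0804, 0.1288]
tool_rot: [-0.0, 0.707, 0.707, -0.0]
contact_force: [0.9, -0.5, 0.6]
gripper_width: 0.797
grasp_force: 0.0
```

Request:
apply_moves --deltas '[[0.4,[0,0,-0.8],0],[0.4,[0,0,-0.8],0],[0.4,[0,0,-0.8],0],[0.4,[0,0,-0.8],0],[0.4,[-1,0.15,-0.8],0],[0.4,[-1,0.15,-0.8],0],[0.4,[-1,0.15,-0.8],0],[0.4,[-1,0.15,-0.8],0],[0.4,[-1,0.15,-0.8],0]]'

```text
t: 15.4
eef_pos: [0.5467, -0.1283, 0.2901]
tool_rot: [0.002, 0.711, 0.703, -0.0]
contact_force: [-0.3, 0.2, 0.8]
gripper_width: 0.599
grasp_force: 0.0
```

Request:
apply_moves --deltas '[[0.4,[-0.6,0,0],0],[0.4,[-0.6,0,0],0],[0.4,[-0.6,0,0],0],[0.4,[-0.6,0,0],0],[0.4,[-0.6,0,0],0]]'

```text
t: 15.9
eef_pos: [0.5473, -0.2393, 0.2888]
tool_rot: [0.0, 0.708, 0.706, 0.001]
contact_force: [0.1, 0.3, 0.3]
gripper_width: 0.598
grasp_force: 0.0
```

```bash
python3 - <<'E'
from h import *
e,_=pose(); print(e,bot.get_obs()['q'][6])
p,T=shot('wrist'); cv2.imwrite('pics/w4.png',p['color'][:,:,::-1]); np.savez('w4.npz',T=T,K=p['intrinsics'])
for k in('orange','blue'): print(k,rims(p,T,k,amin=800))
print([(round(d['confidence'],2),np.round(d['point'],3)) for d in bot.look_for(p,'cap_1_mid')])
q,Tt=shot('top')
for t in ['bracket_1_mid','board_mid']: print(t,[(round(d['confidence'],2),np.round(d['point'],3)) for d in bot.look_for(q,t)])
E
```

```text
[ 0.54725928 -0.23932444  0.28882095] 0.531492701730114
orange [(0.3624, -0.3878, 0.0332), (0.6148, -0.2451, 0.0335), (0.6613, -0.1549, 0.0335), (0.5646, -0.1495, 0.0308), (0.4512, -0.1531, 0.0349), (0.5631, -0.1498, 0.0331)]
blue [(0.5049, -0.2439, 0.0329)]
[(0.63, array([ 0.566, -0.151,  0.065]))]
bracket_1_mid []
board_mid [(0.37, array([0.522, 0.087, 0.036]))]
```

View pics/w4.png

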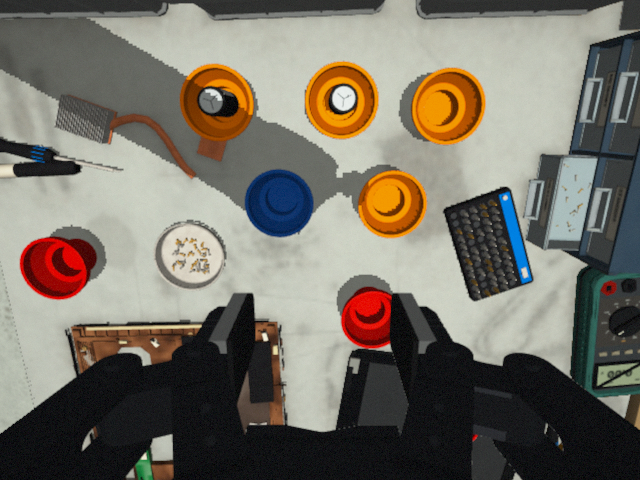

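The view shows the caps' metal tops at (344,99) and (211,101), the blue cup at (280,203), and empty orange cups at (448,106) and (392,204). The dish at (191,254), the bit tray at (488,243) and the red cups are to be left.

```bash
python3 - <<'E'
from h import *
d=np.load('w4.npz'); p=dict(intrinsics=d['K']); T=d['T']
for n,(u,v) in dict(capB=(344,97),capC=(211,100)).items(): print(n,ray(p,T,u,v,.063).round(4))
for n,(u,v) in dict(Bl=(305,100),Br=(379,100),Bt=(342,61),Cl=(180,103),Cr=(256,103),Ct=(217,64)).items(): print(n,ray(p,T,u,v,.046).round(4))
print(to(.5631,-.1498,.11))
E
```

```text
capB [ 0.5661 -0.1475  0.063 ]
capC [ 0.4512 -0.1497  0.063 ]
Bl [ 0.5318 -0.1489  0.046 ]
Br [ 0.5987 -0.1491  0.046 ]
Bt [ 0.5649 -0.1164  0.046 ]
Cl [ 0.4185 -0.1513  0.046 ]
Cr [ 0.4873 -0.1514  0.046 ]
Ct [ 0.4544 -0.1186  0.046 ]
([0.442, 0.078, 0.892], 0)
```

Request:
apply_moves --deltas '[[0.45,[0.45,0.09,0.3],0],[0.45,[0.45,0.09,0.5],0],[0.45,[0.45,0.09,0.95],0],[0.45,[0.45,0.09,0.95],0],[0.45,[0.45,0.09,0.95],0],[0.45,[0.45,0.09,0.95],0],[0.45,[0.45,0.09,0.95],0]]'

```text
t: 16.85
eef_pos: [0.5657, -0.15, 0.099]
tool_rot: [0.0, 0.707, 0.707, -0.0]
contact_force: [-0.1, 0.4, 0.7]
gripper_width: 0.551
grasp_force: 0.0
```

Request:
apply_moves --deltas '[[0.45,[0,0,0.15],0],[0.45,[0,0,0.235],0],[0.45,[0,0,0.235],0],[1,[0,0,0.235],0],[1,[0,0,0.235],0],[1,[0,0,0.235],0],[1,[0,0,0.235],0],[1,[0,0,0.235],0],[1,[0,0,0.235],0]]'

```text
t: 17.75
eef_pos: [0.5668, -0.1507, 0.0535]
tool_rot: [0.001, 0.708, 0.706, 0.001]
contact_force: [-1.2, 0.5, 6.9]
gripper_width: 0.27
grasp_force: 39.0
```

Request:
apply_moves --deltas '[[1,[0,0,-0.5],0],[1,[0,0,-1],0],[1,[0,0,-1],0],[1,[0,0,-1],0],[1,[0,0,-1],0],[1,[1,-0.25,-1],0],[1,[1,-0.25,-1],0],[1,[1,-0.25,-1],0],[1,[1,-0.25,-1],0],[1,[1,-0.25,-1],0],[1,[1,-0.25,-0.7],0],[1,[1,-0.25,-0.4],0]]'

```text
t: 18.95
eef_pos: [0.5172, 0.051, 0.1519]
tool_rot: [0.001, 0.707, 0.707, 0.003]
contact_force: [0.1, 0.7, -0.8]
gripper_width: 0.263
grasp_force: 39.6
```

Request:
apply_moves --deltas '[[1,[0,0,0.15],0],[1,[0,0,0.15],0],[0.45,[0,0,0.15],0],[0.45,[0,0,0.15],0],[0.45,[0,0,0.15],0],[0.45,[0,0,-0.4],0],[0.45,[0,0,-0.4],0],[0.45,[-1,-0.31,-0.4],0],[0.45,[-1,-0.31,-0.4],0],[0.45,[-1,-0.31,-0.4],0],[0.45,[-1,-0.31,-0.4],0],[0.45,[-1,-0.31,-0.4],0]]'

```text
t: 20.15
eef_pos: [0.4514, -0.1558, 0.2332]
tool_rot: [0.001, 0.711, 0.703, 0.001]
contact_force: [0.7, 0.2, 0.1]
gripper_width: 0.554
grasp_force: 0.0
```

```bash
python3 - <<'E'
from h import *
e,_=pose(); print(e,bot.get_obs()['gripper_width'])
print(to(.453,-.150,.051))
E
```

```text
[ 0.4514384  -0.1557597   0.23319575] 0.5536286790296235
([0.029, 0.004, 0.911], 0)
```

Request:
apply_moves --deltas '[[0.45,[0,0,0.25],0],[0.45,[0,0,0.5],0],[0.45,[0,0,0.65],0],[0.45,[0,0,0.65],0],[0.45,[0,0,0.65],0]]'

```text
t: 20.65
eef_pos: [0.454, -0.15, 0.1024]
tool_rot: [0.0, 0.708, 0.706, 0.0]
contact_force: [0.9, 0.1, 0.0]
gripper_width: 0.549
grasp_force: 0.0
```

Request:
apply_moves --deltas '[[0.45,[0,0,0.15],0],[0.45,[0,0,0.25],0],[0.45,[0,0,0.25],0],[1,[0,0,0.25],0],[1,[0,0,0.25],0],[1,[0,0,0.25],0],[1,[0,0,0.25],0],[1,[0,0,0.25],0],[1,[0,0,0.25],0]]'

```text
t: 21.55
eef_pos: [0.4549, -0.1503, 0.0533]
tool_rot: [0.001, 0.708, 0.706, 0.001]
contact_force: [-1.4, -0.5, 8.4]
gripper_width: 0.266
grasp_force: 38.8
```

Request:
apply_moves --deltas '[[1,[0,0,-0.5],0],[1,[0,0,-1],0],[1,[0,0,-1],0],[1,[0,0,-1],0],[1,[0,0,-1],0],[1,[1,0.3,-1],0],[1,[1,0.3,-1],0],[1,[1,0.3,-1],0],[1,[1,0.3,-1],0],[1,[1,0.3,-1],0],[1,[1,0.3,-0.7],0],[1,[1,0.3,-0.4],0]]'

```text
t: 22.75
eef_pos: [0.5151, 0.051, 0.1518]
tool_rot: [0.001, 0.707, 0.707, 0.002]
contact_force: [-0.5, 1.1, -1.6]
gripper_width: 0.265
grasp_force: 39.5
```

Request:
apply_moves --deltas '[[1,[0,0,0.15],0],[1,[0,0,0.15],0],[0.45,[0,0,0.15],0],[0.45,[0,0,0.15],0],[0.45,[0,0,0.15],0],[0.45,[0,0,-0.65],0],[0.45,[0,0,-0.65],0],[0.1,[0,0,-0.65],0],[0.1,[-1,0.15,-0.65],0],[0.1,[-1,0.15,-0.65],0],[0.1,[-1,0.15,-0.65],0],[0.1,[-1,0.15,-0.65],0]]'

```text
t: 23.95
eef_pos: [0.5434, -0.1492, 0.2832]
tool_rot: [0.001, 0.707, 0.707, 0.001]
contact_force: [0.5, 0.4, -0.2]
gripper_width: 0.896
grasp_force: 0.0
```

Request:
apply_moves --deltas '[[0.1,[-0.4,0,0],0],[0.1,[-0.4,0,0],0],[0.1,[-0.4,0,0],0],[0.1,[-0.4,0,0],0],[0.1,[-0.4,0,0],0],[0.1,[-0.4,0,0],0]]'

```text
t: 24.55
eef_pos: [0.5434, -0.2256, 0.2814]
tool_rot: [-0.0, 0.707, 0.708, 0.001]
contact_force: [0.0, -0.1, -0.5]
gripper_width: 0.902
grasp_force: 0.0
```

```bash
python3 - <<'E'
from h import *
e,_=pose(); print(e,bot.get_obs()['gripper_width'])
p,T=shot('wrist'); cv2.imwrite('pics/w5.png',p['color'][:,:,::-1]); np.savez('w5.npz',T=T,K=p['intrinsics'])
for k in('orange','blue'): print(k,rims(p,T,k,amin=800))
print([(round(d['confidence'],2),np.round(d['point'],3)) for d in bot.look_for(p,'cap_1_mid')])
q,Tt=shot('top')
for t in ['bracket_1_mid','board_mid','cap_1_mid']: print(t,[(round(d['confidence'],2),np.round(d['point'],3)) for d in bot.look_for(q,t)])
print(to(.6148,-.2451,.1,-80))
E
```

```text
[ 0.54335586 -0.22561116  0.28140494] 0.9015216310663918
orange [(0.4326, -0.4415, 0.0584), (0.6148, -0.2449, 0.0336), (0.6615, -0.1551, 0.0335), (0.4501, -0.1504, 0.0337), (0.5625, -0.1484, 0.0334)]
blue [(0.5049, -0.2438, 0.033)]
[(0.64, array([ 0.506, -0.253,  0.029]))]
bracket_1_mid []
board_mid [(0.57, array([0.522, 0.092, 0.029]))]
cap_1_mid []
([-0.09, 0.36, 0.906], np.float64(0.2221))
```

Request:
apply_moves --deltas '[[0.1,[-0.095,0.357,0.1],0.222],[0.1,[-0.095,0.357,0.3],0.222],[0.1,[-0.095,0.357,0.5],0.222],[0.1,[-0.095,0.357,0.7],0.222],[0.1,[-0.095,0.357,0.9],0.222],[0.1,[-0.095,0.357,0.9],0.222],[0.1,[-0.095,0.357,0.9],0.222],[0.1,[-0.095,0.357,0.9],0.222],[0.1,[-0.095,0.357,0.9],0.222],[0.1,[-0.095,0.357,0.9],0.222],[0.1,[-0.095,0.357,0.9],0.222],[0.1,[-0.095,0.357,0.9],0.222]]'

```text
t: 26.05
eef_pos: [0.6142, -0.2465, 0.101]
tool_rot: [0.0, 0.996, 0.088, -0.0]
contact_force: [0.5, 0.4, -0.4]
gripper_width: 0.897
grasp_force: 0.0
```

```bash
python3 - <<'E'
from h import *
print(pose()[0],to(.6148,-.245,.018,-80),bot.get_obs()['q'][6])
E
```

```text
[ 0.61422871 -0.24646061  0.10101006] ([0.004, -0.007, 0.415], np.float64(0.0003)) -0.47255533403274996
```

Request:
apply_moves --deltas '[[0.1,[0.004,-0.006,0.2],0],[0.1,[0.004,-0.006,0.35],0],[0.1,[0.004,-0.006,0.415],0],[0.1,[0.004,-0.006,0.415],0],[1,[0.004,-0.006,0.415],0],[1,[0.004,-0.006,0.415],0],[1,[0.004,-0.006,0.415],0],[1,[0.004,-0.006,0.415],0],[1,[0.004,-0.006,0.415],0],[1,[0.004,-0.006,0.2],0],[1,[0.004,-0.006,-0.05],0],[1,[0.004,-0.006,-0.05],0]]'

```text
t: 27.25
eef_pos: [0.6178, -0.2482, 0.1181]
tool_rot: [0.003, 0.996, 0.087, 0.005]
contact_force: [-0.5, -0.1, 0.1]
gripper_width: 0.745
grasp_force: 44.7
```

```bash
python3 - <<'E'
from h import *
p,T=shot('wrist'); cv2.imwrite('pics/w6.png',p['color'][:,:,::-1])
print(pose()[0],to(.5049,-.2438,.11,-80)); print(rims(p,T,'orange',.136,800))
E
```

```text
[ 0.61664538 -0.24670929  0.11497436] ([-0.548, -0.111, 0.021], np.float64(-0.0001))
[(0.5517, -0.1848, 0.0137), (0.6142, -0.1845, 0.0206), (0.613, -0.249, 0.0364), (0.6713, -0.1904, 0.0192), (0.671, -0.1876, 0.0194)]
```

View pics/w6.png

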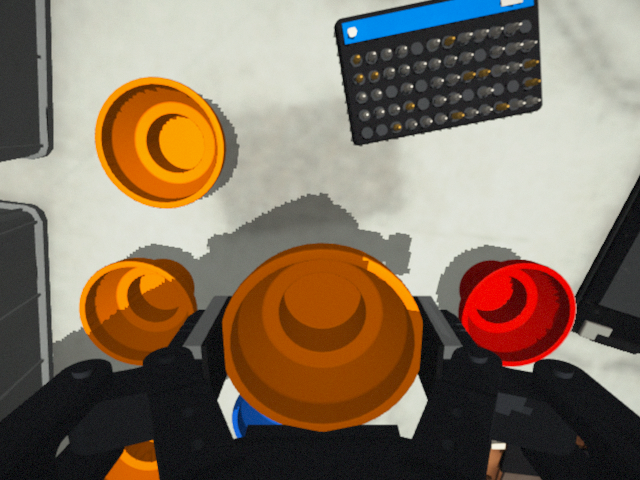

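The cup is held level (rim centre about (322,338)) at the expected opening. Next I'll carry it over the blue cup.

Request:
apply_moves --deltas '[[1,[-0.54,-0.102,0],0],[1,[-0.54,-0.102,0],0],[1,[-0.54,-0.102,0],0],[1,[-0.54,-0.102,0],0],[1,[-0.54,-0.102,0],0],[1,[-0.54,-0.102,0],0]]'

```text
t: 27.9
eef_pos: [0.5067, -0.2437, 0.111]
tool_rot: [0.0, 0.996, 0.088, 0.0]
contact_force: [0.9, 0.8, -0.3]
gripper_width: 0.75
grasp_force: 44.7
```

```bash
python3 - <<'E'
from h import *
print(pose()[0],to(.5049,-.2438,.040,-80))
E
```

```text
[ 0.50669505 -0.24365775  0.11103529] ([-0.009, -0.001, 0.355], np.float64(0.0003))
```

Request:
apply_moves --deltas '[[1,[-0.008,0,0.15],0],[1,[-0.008,0,0.25],0],[1,[-0.008,0,0.32],0],[1,[-0.008,0,0.345],0],[1,[-0.008,0,0.355],0],[1,[-0.008,0,0.36],0],[1,[-0.008,0,0.36],0]]'

```text
t: 28.6
eef_pos: [0.5041, -0.2439, 0.0416]
tool_rot: [-0.001, 0.996, 0.087, 0.001]
contact_force: [-6.1, 7.1, 24.6]
gripper_width: 0.75
grasp_force: 46.5
```

Request:
apply_moves --deltas '[[0.1,[0,0,0],0],[0.1,[0,0,0],0],[0.1,[0,0,0],0],[0.1,[0,0,-0.25],0],[0.1,[0,0,-0.5],0],[0.1,[0,0,-0.75],0],[0.1,[0,0,-1],0],[0.1,[0,0,-1],0]]'

```text
t: 29.4
eef_pos: [0.506, -0.247, 0.2453]
tool_rot: [0.002, 0.996, 0.087, 0.004]
contact_force: [0.3, 0.5, -0.3]
gripper_width: 0.896
grasp_force: 0.0
```

Request:
apply_moves --deltas '[[0.1,[0.21,-0.05,-0.2],-0.222],[0.1,[0.21,-0.05,-0.2],-0.222],[0.1,[0.21,-0.05,-0.2],-0.222],[0.1,[0.21,-0.05,-0.2],-0.222],[0.1,[0.21,-0.05,-0.2],-0.222],[0.1,[0.21,-0.05,-0.2],-0.222],[0.1,[0.21,-0.05,-0.2],-0.222],[0.1,[0.21,-0.05,-0.2],-0.222],[0.1,[0.21,-0.05,-0.2],-0.222],[0.1,[0.21,-0.05,-0.2],-0.222],[0.1,[0.21,-0.05,-0.2],-0.222],[0.1,[0.21,-0.05,-0.2],-0.222]]'

```text
t: 30.6
eef_pos: [0.5427, -0.2272, 0.2789]
tool_rot: [-0.0, 0.708, 0.706, -0.0]
contact_force: [-0.3, -0.4, 0.1]
gripper_width: 0.902
grasp_force: 0.0
```

```bash
python3 - <<'E'
from h import *
e,_=pose(); print(e,bot.get_obs()['t'])
p,T=shot('wrist'); cv2.imwrite('pics/w7.png',p['color'][:,:,::-1])
for k in('orange','blue'): print(k,rims(p,T,k,amin=800))
print('stack',rims(p,T,'orange',.068,800))
print(to(.6615,-.155,.1,0))
E
```

```text
[ 0.54274958 -0.22715326  0.27889089] 30.6
orange [(0.4318, -0.4416, 0.0587), (0.5016, -0.2493, 0.0353), (0.6616, -0.155, 0.0335), (0.4503, -0.1505, 0.0336), (0.5625, -0.1486, 0.0333)]
blue []
stack [(0.4383, -0.425, 0.0553), (0.504, -0.2439, 0.0333), (0.6546, -0.1551, 0.0316), (0.4557, -0.1509, 0.0316), (0.5614, -0.1491, 0.0314)]
([0.363, 0.593, 0.894], np.float64(-0.0005))
```

View pics/w7.png

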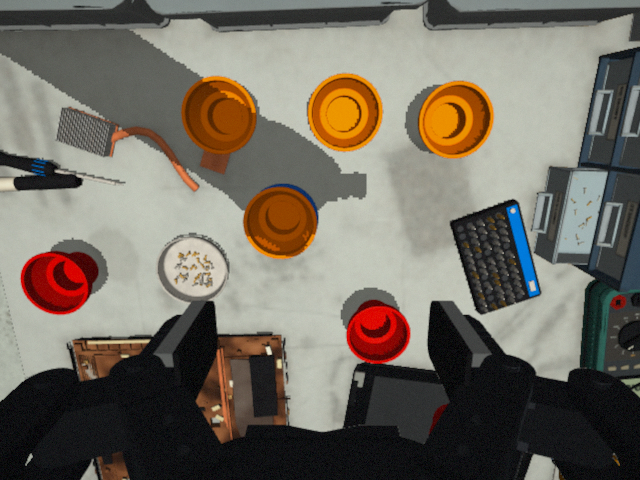

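The first orange cup is nested, with its rim at (281,221) centred over the blue cup. Next is the cup at (456,119).

Request:
apply_moves --deltas '[[0.1,[0.36,0.594,0.2],0],[0.1,[0.36,0.594,0.4],0],[0.1,[0.36,0.594,0.6],0],[0.1,[0.36,0.594,0.8],0],[0.1,[0.36,0.594,0.89],0],[0.1,[0.36,0.594,0.89],0],[0.1,[0.36,0.594,0.89],0]]'

```text
t: 31.35
eef_pos: [0.6614, -0.1559, 0.1012]
tool_rot: [-0.0, 0.708, 0.706, -0.001]
contact_force: [-0.2, -0.6, 0.8]
gripper_width: 0.898
grasp_force: 0.0
```

```bash
python3 - <<'E'
from h import *
print(pose()[0],to(.6616,-.155,.018,0))
E
```

```text
[ 0.66138868 -0.15586925  0.10123443] ([0.005, 0.002, 0.416], np.float64(-0.0004))
```

Request:
apply_moves --deltas '[[0.1,[0.003,0.002,0.2],0],[0.1,[0.003,0.002,0.35],0],[0.1,[0.003,0.002,0.416],0],[0.1,[0.003,0.002,0.416],0],[1,[0.003,0.002,0.416],0],[1,[0.003,0.002,0.416],0],[1,[0.003,0.002,0.416],0],[1,[0.003,0.002,0.416],0],[1,[0.003,0.002,0.416],0],[1,[0.003,0.002,0.2],0],[1,[0.003,0.002,-0.05],0],[1,[0.003,0.002,-0.2],0]]'

```text
t: 32.55
eef_pos: [0.664, -0.156, 0.1466]
tool_rot: [0.003, 0.708, 0.706, 0.002]
contact_force: [1.1, -0.5, -0.5]
gripper_width: 0.752
grasp_force: 44.7
```

Request:
apply_moves --deltas '[[1,[0,0,0],0],[1,[-0.445,-0.788,0],0],[1,[-0.445,-0.788,0],0],[1,[-0.445,-0.788,0],0],[1,[-0.445,-0.788,0],0],[1,[-0.445,-0.788,0],0],[1,[-0.445,-0.788,0],0],[1,[-0.445,-0.788,0],0],[1,[-0.445,-0.788,0],0]]'

```text
t: 33.45
eef_pos: [0.5058, -0.2425, 0.1411]
tool_rot: [0.0, 0.707, 0.707, 0.0]
contact_force: [-1.1, 0.1, -0.9]
gripper_width: 0.751
grasp_force: 44.7
```

```bash
python3 - <<'E'
from h import *
print(pose()[0],to(.504,-.2439,.062,0))
E
```

```text
[ 0.5058082  -0.24248369  0.14111344] ([-0.007, -0.009, 0.396], np.float64(0.0001))
```

Request:
apply_moves --deltas '[[1,[-0.007,-0.008,0.15],0],[1,[-0.007,-0.008,0.27],0],[1,[-0.007,-0.008,0.35],0],[1,[-0.007,-0.008,0.38],0],[1,[-0.007,-0.008,0.39],0],[1,[-0.007,-0.008,0.395],0],[1,[-0.007,-0.008,0.395],0]]'

```text
t: 34.15
eef_pos: [0.503, -0.2455, 0.065]
tool_rot: [-0.0, 0.708, 0.706, 0.001]
contact_force: [-7.9, 6.1, 30.0]
gripper_width: 0.753
grasp_force: 46.8
```

Request:
apply_moves --deltas '[[0.1,[0,0,0],0],[0.1,[0,0,0],0],[0.1,[0,0,0],0],[0.1,[0,0,-0.25],0],[0.1,[0,0,-0.5],0],[0.1,[0,0,-0.7],0],[0.1,[0,0,-0.7],0],[0.1,[0.477,0.29,-0.7],0],[0.1,[0.477,0.29,-0.7],0],[0.1,[0.477,0.29,-0.7],0],[0.1,[0.477,0.29,-0.7],0]]'

```text
t: 35.25
eef_pos: [0.5621, -0.1464, 0.2012]
tool_rot: [-0.001, 0.706, 0.709, -0.0]
contact_force: [-0.3, -0.2, -0.4]
gripper_width: 0.902
grasp_force: 0.0
```

Request:
apply_moves --deltas '[[0.1,[0,0,0.2],0],[0.1,[0,0,0.4],0],[0.1,[0,0,0.5],0],[0.1,[0,0,0.5],0],[0.1,[0,0,0.5],0]]'

```text
t: 35.75
eef_pos: [0.5603, -0.1514, 0.1026]
tool_rot: [0.0, 0.709, 0.706, -0.001]
contact_force: [-0.5, -0.2, -0.1]
gripper_width: 0.902
grasp_force: 0.0
```

```bash
python3 - <<'E'
from h import *
print(pose()[0],to(.5625,-.1486,.018,0))
q,T=shot('top'); print(rims(q,T,'orange',.09,150))
E
```

```text
[ 0.5603474  -0.1514069   0.10261406] ([0.014, 0.011, 0.423], np.float64(-0.0006))
[(0.4396, -0.16, 0.0397), (0.5007, -0.2443, 0.0333), (0.8479, -0.5631, 0.0361)]
```

Request:
apply_moves --deltas '[[0.1,[0.01,0.008,0.2],0],[0.1,[0.01,0.008,0.35],0],[0.1,[0.01,0.008,0.423],0],[0.1,[0.01,0.008,0.423],0],[1,[0.01,0.008,0.423],0],[1,[0.01,0.008,0.423],0],[1,[0.01,0.008,0.423],0],[1,[0.01,0.008,0.423],0],[1,[0.01,0.008,0.423],0],[1,[0.01,0.008,0.2],0],[1,[0.01,0.008,-0.05],0],[1,[0.01,0.008,-0.3],0]]'

```text
t: 37.0
eef_pos: [0.5624, -0.1477, 0.1645]
tool_rot: [0.0, 0.708, 0.706, 0.0]
contact_force: [1.3, 0.3, -0.2]
gripper_width: 0.749
grasp_force: 45.0
```

Request:
apply_moves --deltas '[[1,[0,0,0],0],[1,[0,0,0],0],[1,[-0.478,-0.292,0],0],[1,[-0.478,-0.292,0],0],[1,[-0.478,-0.292,0],0],[1,[-0.478,-0.292,0],0],[1,[-0.478,-0.292,0],0],[1,[-0.478,-0.292,0],0],[1,[-0.478,-0.292,0],0]]'

```text
t: 37.9
eef_pos: [0.5049, -0.2414, 0.1617]
tool_rot: [-0.0, 0.707, 0.707, -0.0]
contact_force: [0.2, -0.2, -0.5]
gripper_width: 0.75
grasp_force: 45.0
```

```bash
python3 - <<'E'
from h import *
print(pose()[0],to(.504,-.2442,.084,0))
E
```

```text
[ 0.50489379 -0.24143604  0.16171251] ([-0.014, -0.004, 0.389], np.float64(0.0002))
```

Request:
apply_moves --deltas '[[1,[-0.01,-0.004,0.15],0],[1,[-0.01,-0.004,0.27],0],[1,[-0.01,-0.004,0.34],0],[1,[-0.01,-0.004,0.37],0],[1,[-0.01,-0.004,0.38],0],[1,[-0.01,-0.004,0.386],0],[1,[-0.01,-0.004,0.386],0]]'

```text
t: 38.6
eef_pos: [0.5038, -0.2454, 0.0858]
tool_rot: [0.001, 0.708, 0.706, 0.0]
contact_force: [0.7, -0.5, 0.1]
gripper_width: 0.749
grasp_force: 45.0
```

Request:
apply_moves --deltas '[[0.1,[0,0,0],0],[0.1,[0,0,0],0],[0.1,[0,0,0],0],[0.1,[0,0,-0.25],0],[0.1,[0,0,-0.5],0],[0.1,[0,0,-0.7],0],[0.1,[0,0,-0.7],0],[0.1,[0.468,-0.27,-0.7],0],[0.1,[0.468,-0.27,-0.7],0],[0.1,[0.468,-0.27,-0.7],0],[0.1,[0.468,-0.27,-0.7],0]]'

```text
t: 39.7
eef_pos: [0.4488, -0.1493, 0.2247]
tool_rot: [-0.001, 0.706, 0.708, 0.001]
contact_force: [0.0, -0.2, -0.3]
gripper_width: 0.899
grasp_force: 0.0
```

Request:
apply_moves --deltas '[[0.1,[0,0,0.2],0],[0.1,[0,0,0.4],0],[0.1,[0,0,0.6],0],[0.1,[0,0,0.6],0],[0.1,[0,0,0.6],0]]'

```text
t: 40.2
eef_pos: [0.4495, -0.1532, 0.1053]
tool_rot: [0.0, 0.709, 0.706, -0.001]
contact_force: [0.4, -0.1, 0.9]
gripper_width: 0.904
grasp_force: 0.0
```

```bash
python3 - <<'E'
from h import *
print(pose()[0],to(.4502,-.1505,.018,0))
q,T=shot('top'); print(rims(q,T,'orange',.112,150))
E
```

```text
[ 0.44950203 -0.15318577  0.10529617] ([0.014, 0.004, 0.436], np.float64(-0.0007))
[(0.5, -0.2437, 0.0357), (0.8364, -0.555, 0.0353)]
```

```bash
python3 - <<'E'
from h import *
q,T=shot('top'); s,Ts=shot('side'); u=proj(q,T,[.502,-.244,.1]).astype(int); v=proj(s,Ts,[.502,-.244,.06]).astype(int); print(u,v)
f=lambda im,c:cv2.resize(im[c[1]-45:c[1]+45,c[0]-45:c[0]+45,::-1],(400,400),interpolation=3)
cv2.imwrite('pics/s1.png',np.hstack([f(q['color'],u),f(s['color'],v)]))
E
```

```text
[365 236] [330 214]
```

View pics/s1.png

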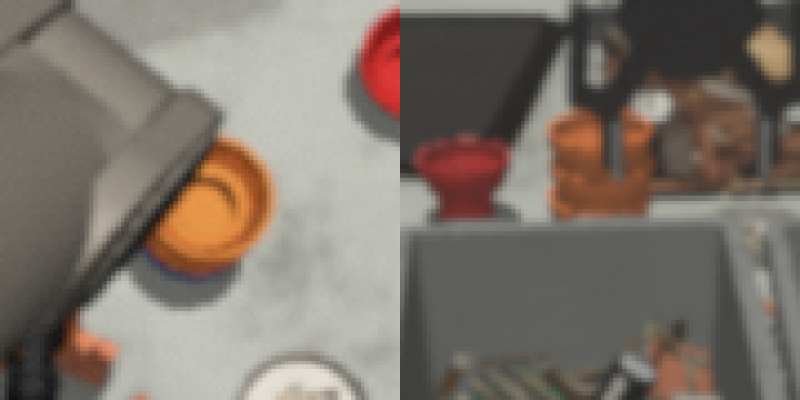

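The stack stands straight; the arm hides part of it in the top view at left, and the side view lines up. Now the last cup.

Request:
apply_moves --deltas '[[0.1,[0.011,0.003,0.2],0],[0.1,[0.011,0.003,0.35],0],[0.1,[0.011,0.003,0.434],0],[0.1,[0.011,0.003,0.434],0],[1,[0.011,0.003,0.434],0],[1,[0.011,0.003,0.434],0],[1,[0.011,0.003,0.434],0],[1,[0.011,0.003,0.434],0],[1,[0.011,0.003,0.434],0],[1,[0.011,0.003,0.2],0],[1,[0.011,0.003,-0.05],0],[1,[0.011,0.003,-0.3],0]]'

```text
t: 41.55
eef_pos: [0.4497, -0.1494, 0.1673]
tool_rot: [0.0, 0.708, 0.706, -0.0]
contact_force: [1.9, 0.9, -0.3]
gripper_width: 0.723
grasp_force: 45.4
```

Request:
apply_moves --deltas '[[1,[0,0,-0.1],0],[1,[0,0,-0.1],0],[1,[-0.469,0.269,-0.1],0],[1,[-0.469,0.269,-0.1],0],[1,[-0.469,0.269,-0.1],0],[1,[-0.469,0.269,-0.1],0],[1,[-0.469,0.269,-0.1],0],[1,[-0.469,0.269,-0.1],0],[1,[-0.469,0.269,-0.1],0],[1,[-0.469,0.269,-0.1],0]]'

```text
t: 42.55
eef_pos: [0.5036, -0.242, 0.185]
tool_rot: [-0.0, 0.707, 0.707, 0.0]
contact_force: [0.3, -0.1, -1.1]
gripper_width: 0.713
grasp_force: 45.4
```

```bash
python3 - <<'E'
from h import *
print(pose()[0],to(.504,-.2443,.106,0))
E
```

```text
[ 0.50360281 -0.24196774  0.18502292] ([-0.012, 0.002, 0.395], np.float64(-0.0001))
```

```bash
python3 - <<'E'
from h import *
p,T=shot('wrist'); cv2.imwrite('pics/w8.png',p['color'][:,:,::-1])
o=bot.get_obs(); print(o['gripper_width'],o['eef_pos'])
E
```

```text
0.722344781677406 [ 0.50366844 -0.24220189  0.18506274]
```

View pics/w8.png

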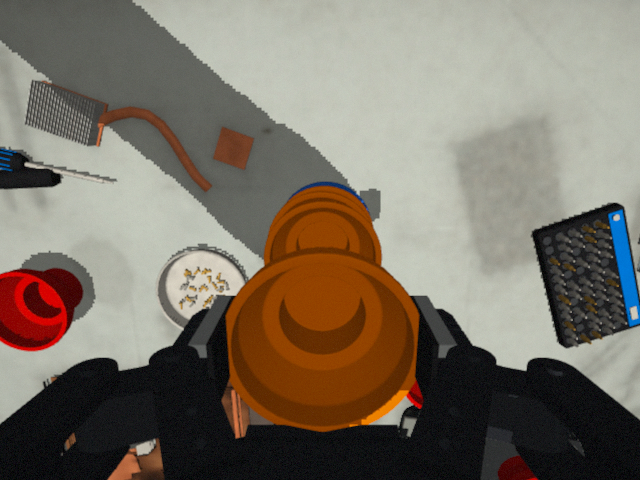

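The cup is level in the grip, with its rim centre at (322,340), much as before. The stack below it is straight, so I'll lower it.

Request:
apply_moves --deltas '[[1,[-0.01,0.002,0.15],0],[1,[-0.01,0.002,0.27],0],[1,[-0.01,0.002,0.34],0],[1,[-0.01,0.002,0.37],0],[1,[-0.01,0.002,0.385],0],[1,[-0.01,0.002,0.39],0],[1,[-0.01,0.002,0.39],0]]'

```text
t: 43.3
eef_pos: [0.5046, -0.2456, 0.1082]
tool_rot: [0.001, 0.708, 0.706, 0.0]
contact_force: [-0.7, 0.2, -0.6]
gripper_width: 0.717
grasp_force: 45.4
```

Request:
apply_moves --deltas '[[1,[0,0,0.005],0],[1,[0,0,0.01],0],[1,[0,0,0.015],0],[1,[0,0,0.015],0]]'

```text
t: 43.7
eef_pos: [0.5052, -0.2467, 0.1077]
tool_rot: [0.001, 0.708, 0.706, 0.001]
contact_force: [-8.3, 3.7, 28.9]
gripper_width: 0.723
grasp_force: 48.3
```

Request:
apply_moves --deltas '[[0.1,[0,0,0],0],[0.1,[0,0,0],0],[0.1,[0,0,0],0],[0.1,[0,0,-0.25],0],[0.1,[0,0,-0.5],0],[0.1,[0,0,-0.75],0],[0.1,[0,0,-1],0],[0.1,[0,0,-1],0]]'

```text
t: 44.5
eef_pos: [0.5068, -0.2474, 0.3104]
tool_rot: [0.005, 0.708, 0.706, 0.003]
contact_force: [0.0, 0.2, 0.7]
gripper_width: 0.898
grasp_force: 0.0
```

Request:
apply_moves --deltas '[[0.1,[0.6,0.2,0],0],[0.1,[0.6,0.2,0],0],[0.1,[0.6,0.2,0],0],[0.1,[0.6,0.2,0],0],[0.1,[0.6,0.2,0],0]]'

```text
t: 45.0
eef_pos: [0.5441, -0.1248, 0.3035]
tool_rot: [-0.0, 0.707, 0.707, -0.001]
contact_force: [-0.6, -0.0, -0.6]
gripper_width: 0.898
grasp_force: 0.0
```

Request:
apply_moves --deltas '[[0.55,[1,0.3,0],0],[0.55,[1,0.3,0],0],[0.55,[1,0.3,0],0],[0.55,[1,0.3,0],0],[0.55,[1,0.3,0],0]]'

```text
t: 45.5
eef_pos: [0.6056, 0.0809, 0.3029]
tool_rot: [-0.001, 0.705, 0.709, 0.0]
contact_force: [-0.4, 0.9, -1.0]
gripper_width: 0.445
grasp_force: 0.0
```

Request:
apply_moves --deltas '[[0.55,[0.97,0.25,0.2],0],[0.55,[0.97,0.25,0.2],0],[0.55,[0.97,0.25,0.2],0],[0.55,[0.97,0.25,0.2],0],[0.55,[0.97,0.25,0.2],0],[0.55,[0.97,0.25,0.2],0]]'

```text
t: 46.1
eef_pos: [0.6551, 0.2684, 0.2627]
tool_rot: [0.0, 0.707, 0.707, -0.001]
contact_force: [-0.1, -1.0, 0.2]
gripper_width: 0.449
grasp_force: 0.0
```

```bash
python3 - <<'E'
from h import *
print(pose()[0],bot.get_obs()['t'])
q,T=shot('top'); s,Ts=shot('side'); u=proj(q,T,[.504,-.244,.11]).astype(int); v=proj(s,Ts,[.504,-.244,.06]).astype(int); w=proj(q,T,[.515,.06,.05]).astype(int)
print(rims(q,T,'orange',.134,150))
f=lambda im,c,r:cv2.resize(im[c[1]-r:c[1]+r,c[0]-r:c[0]+r,::-1],(266,266),interpolation=3)
cv2.imwrite('pics/s2.png',np.hstack([f(q['color'],u,40),f(s['color'],v,40),f(q['color'],w,75)]))
p,Tw=shot('wrist'); print(rims(p,Tw,'blue',.009,500)); cv2.imwrite('pics/w9.png',p['color'][:,:,::-1])
for t in ['bracket_1_mid','board_mid','lid_knob']: print(t,[(round(d['confidence'],2),np.round(d['point'],3)) for d in bot.look_for(p,t)])
E
```

```text
[0.65511176 0.26841686 0.26271038] 46.1
[(0.3084, 0.1472, 0.0484), (0.4986, -0.2426, 0.0387), (0.8249, -0.5465, 0.0346)]
[(0.6543, 0.2766, 0.0331)]
bracket_1_mid []
board_mid []
lid_knob [(0.96, array([0.654, 0.274, 0.011]))]
```

View pics/s2.png

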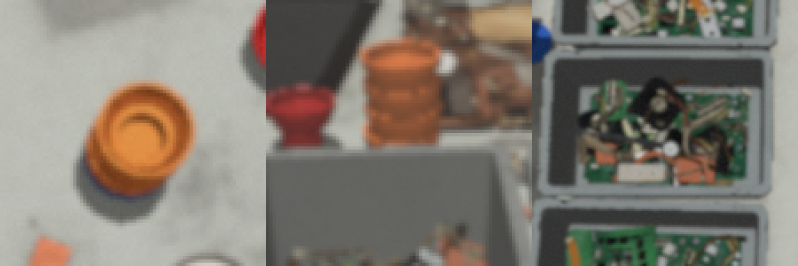

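The bin holds the scrap and the stack is standing. The top rim in the side view may be slightly tilted, so I'll enlarge that crop.

```bash
python3 - <<'E'
from h import *
acc=0
for i in range(6): s,Ts=shot('side'); acc=acc+s['color'].astype(float)
im=(acc/6).astype(np.uint8); v=proj(s,Ts,[.504,-.244,.07]).astype(int)
k=12; c=im[v[1]-28:v[1]+22,v[0]-32:v[0]+32,::-1]; big=cv2.resize(c,None,fx=k,fy=k,interpolation=2)
# overlay ideal rims: seated stack
for j in range(5):
    z=.046+.022*j
    pts=np.array([proj(s,Ts,[.5035+.0335*np.cos(a),-.2443+.0335*np.sin(a),z]) for a in np.linspace(0,6.283,60)])
    pts=((pts-[v[0]-32,v[1]-28]+.5)*k).astype(int); cv2.polylines(big,[pts],True,(0,255,0) if j==4 else (255,255,0),1)
cv2.imwrite('pics/s3.png',big)
E
```

```text
(no output)
```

View pics/s3.png

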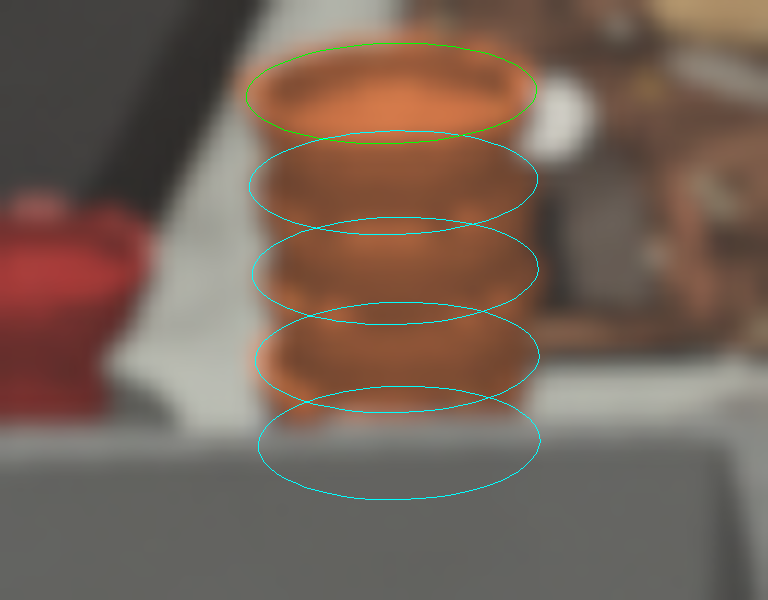

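The top rim sits at the seated height with perhaps a very slight tilt; pressing the lid down will help. I'll pick up the lid.

Request:
apply_moves --deltas '[[0.55,[0.041,-0.004,0.3],0],[0.55,[0.041,-0.004,0.6],0],[0.55,[0.041,-0.004,0.9],0],[0.55,[0.041,-0.004,0.95],0],[0.55,[0.041,-0.004,0.95],0],[0.55,[0.041,-0.004,0.95],0],[0.55,[0.041,-0.004,0.95],0]]'

```text
t: 47.4
eef_pos: [0.6563, 0.2772, 0.0771]
tool_rot: [0.001, 0.708, 0.706, 0.002]
contact_force: [-0.0, -0.4, -0.1]
gripper_width: 0.451
grasp_force: 0.0
```

```bash
python3 - <<'E'
from h import *
print(to(.6543,.2766,.014,0),pose()[0])
E
```

```text
([-0.003, -0.011, 0.316], np.float64(-0.0003)) [0.65627287 0.27716163 0.07714074]
```

Request:
apply_moves --deltas '[[0.55,[-0.001,-0.008,0.15],0],[0.55,[-0.001,-0.008,0.26],0],[0.55,[-0.001,-0.008,0.29],0],[0.55,[-0.001,-0.008,0.29],0],[1,[-0.001,-0.008,0.29],0],[1,[-0.001,-0.008,0.29],0],[1,[-0.001,-0.008,0.29],0],[1,[-0.001,-0.008,0.29],0],[1,[-0.001,-0.008,0.29],0],[1,[-0.001,-0.008,0.29],0]]'

```text
t: 48.4
eef_pos: [0.6542, 0.2771, 0.0184]
tool_rot: [0.001, 0.708, 0.706, 0.002]
contact_force: [-1.0, 0.3, 7.1]
gripper_width: 0.208
grasp_force: 39.0
```

Request:
apply_moves --deltas '[[1,[0,0,-0.25],0],[1,[0,0,-0.5],0],[1,[0,0,-0.75],0],[1,[0,0,-1],0],[1,[0,0,-1],0],[1,[0,0,-1],0]]'

```text
t: 49.0
eef_pos: [0.6533, 0.2769, 0.2181]
tool_rot: [0.0, 0.708, 0.706, 0.002]
contact_force: [0.6, 0.5, -1.6]
gripper_width: 0.207
grasp_force: 39.2
```

Request:
apply_moves --deltas '[[1,[0,0,-0.45],0],[1,[0,0,-0.45],0],[1,[-1,-0.25,-0.45],0],[1,[-1,-0.25,-0.45],0],[1,[-1,-0.25,-0.45],0],[1,[-1,-0.25,-0.45],0],[1,[-1,-0.25,-0.45],0]]'

```text
t: 49.7
eef_pos: [0.5997, 0.0683, 0.3053]
tool_rot: [-0.0, 0.711, 0.703, -0.002]
contact_force: [0.3, 0.0, -0.5]
gripper_width: 0.208
grasp_force: 39.4
```

Request:
apply_moves --deltas '[[1,[-1,-0.25,0],0],[1,[-1,-0.25,0],0],[1,[-1,-0.25,0],0],[1,[-1,-0.25,0],0],[1,[-1,-0.25,0],0]]'

```text
t: 50.2
eef_pos: [0.5483, -0.1304, 0.3055]
tool_rot: [-0.0, 0.711, 0.703, -0.001]
contact_force: [-0.3, 0.4, -0.6]
gripper_width: 0.211
grasp_force: 39.3
```

Request:
apply_moves --deltas '[[1,[-1,-0.25,0],0],[1,[-1,-0.25,0],0],[1,[-1,-0.25,0],0],[1,[-1,-0.25,0],0],[1,[-1,-0.25,0],0],[1,[-1,-0.25,0],0],[1,[-1,-0.25,0],0]]'

```text
t: 50.9
eef_pos: [0.5022, -0.3211, 0.3048]
tool_rot: [-0.001, 0.707, 0.707, 0.0]
contact_force: [0.7, -0.1, -0.4]
gripper_width: 0.209
grasp_force: 39.3
```

```bash
python3 - <<'E'
from h import *
print(pose()[0],bot.get_obs()['gripper_width'])
p,T=shot('wrist'); im=p['color'][:,:,::-1].copy()
print(rims(p,T,'orange',.134,2000))
for z in (.112,.134):
    pts=np.array([proj(p,T,[.504+.0335*np.cos(a),-.2443+.0335*np.sin(a),z]) for a in np.linspace(0,6.283,60)]).astype(int); cv2.polylines(im,[pts],True,(0,255,0),1)
cv2.imwrite('pics/w10.png',im)
E
```

```text
[ 0.50218162 -0.32112004  0.30484122] 0.20883732487896522
[(0.376, -0.4002, 0.0678), (0.5031, -0.248, 0.032), (0.4105, -0.2105, 0.0342)]
```

View pics/w10.png

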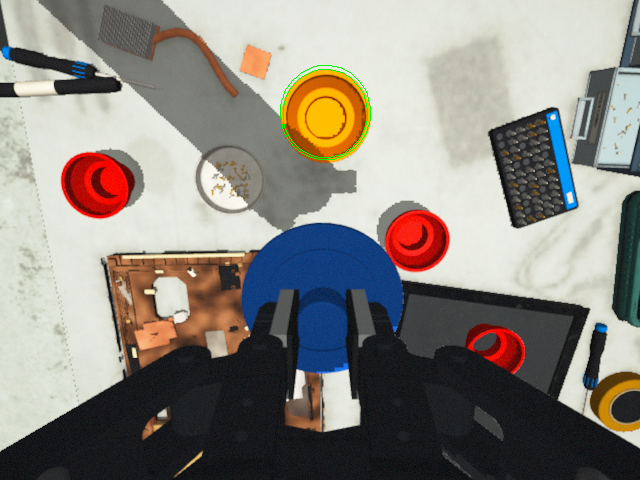

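The stack's top cup is at (325,115) and the held lid is level. I'll fit the rim numerically for tilt and height.

```bash
cat > fit.py <<'E'
from h import *
from scipy.optimize import least_squares
def rimfit(p,T,c0,r=.0335):
    h=cv2.cvtColor(p['color'],cv2.COLOR_RGB2HSV); m=cv2.inRange(h,(5,130,60),(32,255,255))
    u=proj(p,T,c0); k=np.zeros_like(m); cv2.circle(k,tuple(int(a) for a in u),62,255,-1); m&=k
    m=cv2.morphologyEx(m,cv2.MORPH_OPEN,np.ones((3,3)))
    c=max(cv2.findContours(m,0,cv2.CHAIN_APPROX_NONE)[0],key=cv2.contourArea); P=cv2.convexHull(c)[:,0].astype(np.float32)
    print('ellipse',cv2.fitEllipse(cv2.convexHull(c)), 'bbox',cv2.boundingRect(c))
    A=np.linspace(0,2*np.pi,181)
    def circ(x):
        n=np.array([x[3],x[4],1.]); n/=np.linalg.norm(n); a=np.cross(n,[0,1,0]); a/=np.linalg.norm(a); b=np.cross(n,a)
        return np.array([proj(p,T,x[:3]+r*(np.cos(t)*a+np.sin(t)*b)) for t in A])
    def res(x):
        e=circ(x); return np.array([-cv2.pointPolygonTest(e.astype(np.float32).reshape(-1,1,2),tuple(map(float,q)),True) for q in P])
    s=least_squares(res,list(c0)+[0,0],x_scale=[.01,.01,.02,.05,.05],loss='soft_l1',diff_step=1e-3)
    print('rim',s.x.round(4),'rms',np.sqrt(np.mean(s.fun**2)).round(2))
    f=circ([*c0,0,0]).astype(np.float32); print('expected',cv2.fitEllipse(f))
E
python3 - <<'E'
from fit import *
p,T=shot('wrist'); print(T[:3,3].round(3)); rimfit(p,T,[.504,-.2443,.134])
E
```

```text
[ 0.502 -0.251  0.449]
ellipse ((325.0221862792969, 116.52225494384766), (88.83505249023438, 92.94664001464844), 2.8210463523864746) bbox (281, 71, 89, 92)
rim [ 5.040e-01 -2.465e-01  1.304e-01 -1.000e-04  0.000e+00] rms 0.1
expected ((325.0457458496094, 113.27779388427734), (90.15373992919922, 94.33319091796875), 1.2630411386489868)
```

The top rim fits level (tilt about 0), centred at (0.504, -0.2465), so all the cups are home. Now the lid.

Request:
apply_moves --deltas '[[1,[0.38,0.009,0],0],[1,[0.38,0.009,0],0],[1,[0.38,0.009,0],0],[1,[0.38,0.009,0.2],0],[1,[0.38,0.009,0.4],0],[1,[0.38,0.009,0.6],0],[1,[0.38,0.009,0.65],0],[1,[0.38,0.009,0.65],0],[1,[0.38,0.009,0.65],0]]'

```text
t: 51.9
eef_pos: [0.5045, -0.2477, 0.1776]
tool_rot: [0.001, 0.708, 0.707, 0.0]
contact_force: [0.5, 0.3, -0.9]
gripper_width: 0.211
grasp_force: 39.4
```

```bash
python3 - <<'E'
from h import *
print(pose()[0],to(.504,-.2455,.147,0))
p,T=shot('wrist'); print(rims(p,T,'blue',.165,3000))
E
```

```text
[ 0.50452402 -0.24766225  0.17760384] ([0.011, -0.003, 0.153], np.float64(-0.0002))
[(0.5038, -0.2674, 0.0185), (0.5039, -0.2498, 0.0339)]
```

Request:
apply_moves --deltas '[[1,[0.014,0,0.06],0],[1,[0.014,0,0.1],0],[1,[0.014,0,0.13],0],[1,[0.014,0,0.145],0],[1,[0.014,0,0.15],0],[1,[0.014,0,0.15],0]]'

```text
t: 52.55
eef_pos: [0.5043, -0.2452, 0.1473]
tool_rot: [0.001, 0.708, 0.706, 0.001]
contact_force: [-1.9, 0.9, 11.2]
gripper_width: 0.21
grasp_force: 40.6
```

Request:
apply_moves --deltas '[[1,[0,0,0.008],0],[1,[0,0,0.012],0],[1,[0,0,0.012],0]]'

```text
t: 52.85
eef_pos: [0.5055, -0.2465, 0.147]
tool_rot: [0.002, 0.708, 0.706, 0.001]
contact_force: [-4.2, 2.1, 25.7]
gripper_width: 0.204
grasp_force: 42.1
```

Request:
apply_moves --deltas '[[0.6,[0,0,-0.01],0],[0.5,[0,0,-0.01],0],[0.5,[0,0,-0.01],0],[0.5,[0,0,-0.01],0],[0.5,[0,0,-0.2],0],[0.5,[0,0,-0.45],0],[0.5,[0,0,-0.7],0],[0.5,[0,0,-0.8],0],[0.5,[-0.4,0,-0.8],0],[0.5,[-0.4,0,-0.8],0],[0.5,[-0.4,0,-0.8],0],[0.5,[-0.4,0,-0.8],0]]'

```text
t: 54.05
eef_pos: [0.5028, -0.3248, 0.3031]
tool_rot: [-0.0, 0.708, 0.706, -0.0]
contact_force: [0.2, 0.8, -0.2]
gripper_width: 0.496
grasp_force: 0.0
```

```bash
python3 - <<'E'
from h import *
print(pose()[0],bot.get_obs()['contact_force'])
p,T=shot('wrist'); print('lid',rims(p,T,'blue',.138,1500))
s,Ts=shot('side'); q,Tt=shot('top'); print('top',rims(q,Tt,'blue',.138,150))
u=proj(q,Tt,[.504,-.244,.11]).astype(int); v=proj(s,Ts,[.504,-.244,.08]).astype(int)
a=cv2.resize(s['color'][v[1]-35:v[1]+35,v[0]-35:v[0]+35,::-1],(400,400),interpolation=2)
b=cv2.resize(p['color'][:,:,::-1],(400,300)); b=cv2.copyMakeBorder(b,0,100,0,0,0)
cv2.imwrite('pics/fin.png',np.hstack([a,b]))
for t in ['bracket_1_mid','board_mid','cap_1_mid']: print(t,[(round(d['confidence'],2),np.round(d['point'],3)) for d in bot.look_for(s,t)],[(round(d['confidence'],2),np.round(d['point'],3)) for d in bot.look_for(q,t)])
E
```

```text
[ 0.50276594 -0.32479407  0.30305413] [ 0.22939478  0.80265679 -0.15826239]
lid [(0.5027, -0.2443, 0.033)]
top []
bracket_1_mid [] []
board_mid [] [(0.38, array([0.524, 0.09 , 0.03 ])), (0.36, array([0.452, 0.047, 0.042]))]
cap_1_mid [(0.45, array([0.474, 0.053, 0.05 ]))] [(0.59, array([0.453, 0.048, 0.042]))]
```

View pics/fin.png

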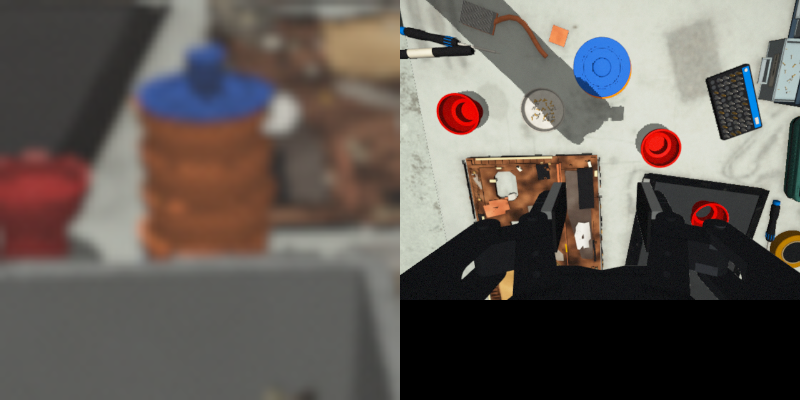

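The lid sits on the stack with its knob central: disc at (603,68) in the right half, (207,95) in the left half. The tray and dish haven't moved, and the networks no longer see brackets or board left of the bins.

```bash
python3 -c "
from station import bot
print(bot.hand_in())"
```

```text
the job is handed in; nothing more can be done
None
```

I handed the job in at about 54 s: all the scrap is in the middle bin, and the four orange cups are nested in the blue cup with the lid on top; the hand-in returned no verdict, so that rests on my camera checks.

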